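# Scan the lens jig, then step its focus four clicks and hold it

### The job

Log the lens jig and set its focus: take the yellow code reader, hold it steady for a good second with its window 5 to 10 cm from the code tag on the jig's sloping front and aimed squarely at the middle of the tag, then stand it upright on its round pad again and let go of it. Then move the red knob of the spring-return focus lever counter-clockwise (seen from above) by four clicks, without running on to a fifth, and keep holding it there: the lever flies back if released, so finish with the robot still holding the knob at the fourth click. Leave everything else on the bench where it is.

Things in the scene. Friction and masses are not known exactly. Their poses are not given: they have to be found in the camera images.
- reader: Yellow round stick, a hand-held code reader, 122 mm high, 32 mm across from 30 to 112 mm above its lower end; black foot 44 mm across (lowest 18 mm), black top; 0.1 to 0.2 kg, loose, standing on its pad. Origin: centre of the lower end, which is the reading window; z runs up the stick, so it looks along its own -z. Being round, it may be taken and aimed at any yaw.
- reader_pad: Flat black round pad with a grey face, 90 mm across, 5 mm thick, fixed to the bench; the reader stands within 5 mm of its centre at the start. Origin: centre of its underside; its top is 5 mm higher.
- lens_jig: Lens jig, fixed to the bench: grey base 14 mm thick (-100 to +75 mm along its x, 170 mm along y), black lens barrel 80 mm across, top 58 mm above the bench, blue sloping tag block in front. Origin: centre of the barrel at bench height; the focus lever turns about the vertical through it. x points away from the tag block, within 0.4 rad of straight ahead of the robot; z up.
- code_tag (a point): White square tag 32 mm wide with a black square-dot code, on the jig's sloping front. Origin: centre of its face, 75 mm from the jig's origin along the jig's -x, 40 mm above the bench; its z axis is the outward normal of the face, which leans 0.40 rad (23 deg) from vertical towards the jig's -x.
- lever_knob (a point): Red upright round knob on the end of the focus lever, 16 mm across, from 51 to 105 mm above the bench, 75 mm from the lever's axis; take it at 75 to 100 mm. Below it is the steel lever, top 51 mm. Origin: centre of its lower end, moving with the lever. At rest it is on the jig's -y side (right) and sets off towards the jig's +x.
- focus_lever (a joint): Lever angle, rad: 0 at rest on its stop, growing counter-clockwise seen from above, end stop 1.6. Clicks lie 0.20 apart, the fourth at 0.80 (red mark on the base). Pushed at the knob it resists with 1 to 8 N: a return spring of 4 to 5 N, and a ripple of 3 N either way once per click: stiffest 0.05 past a click, lightest 0.05 before the next. Let go, it flies back to 0.
- mouse_b: dark wireless mouse, 99x56x41 mm, loose, a bystander; origin: centre of its underside
- tape_roll_1: roll of blue masking tape lying flat, 92 mm across, 19 mm high, loose, a bystander; origin: centre of its underside
- steel_cup_1: turned steel fixture cup with a red band, 60 mm across, 52 mm high, loose, a bystander; origin: centre of its underside
- spool: spool of solder with black flanges, 55 mm across, 38 mm high, loose, a bystander; origin: centre of its underside
- carton_small: small brown card box, 90x68x58 mm, loose, a bystander; origin: centre of its underside
- fuse_box: small pale card box, 55x85x32 mm, loose, a bystander; origin: centre of its underside
- oil_bottle: small white bottle with a red spout, 42 mm across, 126 mm high, loose, a bystander; origin: centre of its underside
Not all that is in view belongs to the job. Of the things shaped like the reader_pad, the black one is meant.

How it is judged:
On the way, in this order (a step that is already met when the one before it is completed fails the run):
1. the reader is held still, its window 4 to 11 cm from the tag, aimed within 15 mm of the tag's middle and within 0.25 rad of square to it, for 0.8 s (x of code_tag in the frame of reader between -0.015 and 0.015 m and y of code_tag in the frame of reader between -0.015 and 0.015 m and z of code_tag in the frame of reader between -0.11 and -0.04 m and angle between the z axis of reader and the z axis of code_tag, either way round below 0.25 rad and linear speed of reader below 0.03 m/s and contact force between the fingers and reader above 0.5 N), for 0.8 s.
2. the reader stands upright on its pad again, within 30 mm of its centre, let go (horizontal distance between reader and reader_pad below 0.03 m and angle between reader's own z axis and vertical below 0.08 rad and height (world z) of reader below 0.012 m and contact force between the fingers and reader below 0.05 N and linear speed of reader below 0.03 m/s), for 0.2 s.
At the end, for the whole second after the job is handed in: The focus lever stands at its fourth click (0.80 rad, within 0.07) and still, the fingers bear on the red knob with more than 1 N and hold it there, and the reader stands upright (within 0.08 rad) on its pad within 30 mm of its centre, untouched (value of joint focus_lever between 0.73 and 0.87 rad and velocity of joint focus_lever between -0.1 and 0.1 rad/s and contact force between the fingers and focus_lever above 1 N and horizontal distance between reader and reader_pad below 0.03 m and angle between reader's own z axis and vertical below 0.08 rad and height (world z) of reader below 0.012 m and contact force between the fingers and reader below 0.05 N); the arm keeps its last pose, push and grip.
It fails at once if the lever runs on towards the fifth click (beyond 0.93 rad) (value of joint focus_lever above 0.93 rad).
It fails at once if a bystander is moved by more than 30 mm (distance of any of mouse_b, tape_roll_1, steel_cup_1, spool, carton_small, fuse_box, oil_bottle from where it was at the start of the episode above 0.03 m).
It also fails if it takes over 69 s, if anything falls off the work surface, if the arm or the gripper's body presses on something with over 40 N, if the wrist force passes 120 N, or if a joint passes its speed limit or range.

### The arm

A 6-joint arm with a two-finger parallel gripper is mounted at the origin on a cart in front of the work surface, level with it; the furniture and walls round the work are solid. World frame = base frame: x ahead of the robot, y to its left, z up, the work surface at z = 0. Lengths are in m, angles in rad, forces in N, time in s.
With the tool pointing down it reaches from about 0.3 to 0.75 m from the base axis. Payload 8.5 kg.
Tool frame: the origin (TCP) lies at the centre of the arm's flange, where the gripper is bolted on; the fingertips stand 173 mm ahead of it and the grasp point (between the pads) lies 155 mm ahead of it (bot.grip_point_offset is the distance from the TCP to the grasp point, in m); z points along the fingers, y is the direction in which the jaws open and shut (so a half turn about z gives the same grasp; the last joint's range is limited). The gripper opens to 85 mm and grips with 20 to 120 N. Pads are 22 mm wide; open, the fingers measure 114 mm over their backs; the gripper's body (76 mm by 85 mm) begins 54 mm behind the grasp point. The pads swing forward as they close: fully open they stand 13 mm farther back than shut.
Start: joints at [0.889, 0.381, 1.297, -0, 1.464, -0.215], TCP at [0.248, 0.491, 0.405] pointing down, gripper open.
Joint ranges: [-3.11, 3.11], [-0.89, 2.33], [0.22, 2.48], [-1.42, 4.56], [0.17, 2.85], [-2.88, 2.88]. Speed limits (rad/s): [2.39, 2.39, 3.14, 3.14, 3.14, 3.14].

### API

Orientations are given as a unit quaternion [x, y, z, w].
In Python, from station import bot gives the robot as it stands. The module is installed in compiled form; this text tells all that it offers.
- The arm moves only by the tool move_arm, never from a script. Its argument "commands" is a list of rows, each a list of 4 numbers: the shift along the tool's x, y, z in m, then the turn about the tool's z in degrees. A call has 1 to 10 rows; each row is the pose to reach, as a shift and turn from the pose measured when the call began, along the tool's axes at that moment; what a row does not reach only later rows make up. A row lasts 1/10 s, in which the tool goes at most 50 mm and 8.59 degrees, less where a joint would pass 70% of its speed; a pose out of reach is approached as far as the arm can. A call with a gripper value outside its range is refused whole. "grip" is the opening, from 0 (shut) to 1 (fully open), set as the call begins (left out, the last holds). The fingers move at their own pace and stop on an object; "force" is the grip in N (left out, the last holds). Time passes only in rows, so rows that repeat a pose let the fingers close. It gives the time, the measured TCP pose, the force and the opening at its end, in the units of the state.
- bot.state(): the state, without advancing time (a new reading comes with each control period).
- bot.capture(name): name is "side" or "top"; returns a dict with "frame" (384x512x3 uint8, red, green, blue), "mtx" (3x3 intrinsics, pixels), "k1" (the pictures are not rectified: a ray, as slopes to the right and down, at radius r is drawn at 1 + k1 r^2 times it, then the intrinsics apply), "R" (3x3) and "t" (3): a world point X has camera coordinates R X + t. Camera axes: x right, y down, z forward; pixel columns grow to the right and rows downward; lengths in m; the calibration is good to about 2 mm. A picture is of the moment at which its call begins. There is no depth.
- bot.job_done(): hands the job in, once; it reports no verdict.
Trained networks look in a picture, given as the dict that the camera call returned (one of the last four; its "shot" number tells which), for a name from the list of things; names that differ only in an ending like _2 or _b are one class to them, and where a whole thing is asked for, a point or a joint stands for the part that bears it (a point fixed in the world has none). Each returns a list of dicts, best first, with "conf" (0 to 1); they miss things now and then, are a little off and sometimes report something else, mostly with a low value. They report only what shows in the picture. A call takes as long as a camera call. They do not tell look-alikes from the thing itself.
- bot.look_for(target, picture): "location" ([x, y, z] in m, in world coordinates, good to about 4 mm: the middle of the surface that is visible of it).
- bot.mark_of(target, picture): "location" ([x, y, z] in m, in world coordinates, good to about 4 mm: a listed point, or the origin of a listed thing).
The state is a dict: "t": time; "joint_positions": joint angles; "qd": joint speeds; "joint_efforts": joint torques, N m; "tool_pos": TCP position; "ee_rot": TCP orientation; "force": force on the tool from outside, world axes, zero at the start; "ft_torque": the same for the moment, N m; "grip_width": finger opening in m.
Only numpy, scipy, OpenCV 4.12 (cv2) and the standard library are available. Lean on these libraries where they do the work, as an engineer would, in place of code of your own. Each camera call takes 0.05 s, during which the arm holds its last target. There are 200 camera calls.

## Working session

There is one attempt and no reset: what is moved stays moved. The work goes in short steps, Python scripts to look and compute and a tool call to move; the robot and the scene stay as the last step left them, time stands still between calls to the robot, and variables do not carry over. Pictures are saved under pics/ and viewed, about 8 in all and at most 12, crops included, and the job is handed in when it is done.

Besides the shell and the picture viewer there is one more tool, called after "Request:" as name(argument=value, ...) on one line, values as JSON. move_arm: Moves the arm, as the interface text tells. Its arguments: {"type":"object","properties":{"commands":{"type":"array"},"grip":{"type":"number"},"force":{"type":"number"}},"required":["commands"]}

```bash
mkdir -p pics
cat > h.py <<'E'
import numpy as np,cv2
from station import bot
from scipy.spatial.transform import Rotation as Rn
def look(cam,names,save=None):
    p=bot.capture(cam)
    if save: cv2.imwrite('pics/'+save,p["frame"][:,:,::-1])
    for n in names:
        for f in ('mark_of','look_for'):
            try: r=getattr(bot,f)(n,p)
            except Exception as e: print(n,f,e); continue
            print(cam,f,n,[(np.round(d['location'],3).tolist(),round(d['conf'],2)) for d in r[:3]])
    return p
def proj(p,X):
    c=p["R"]@np.array(X)+p["t"]; s=c[:2]/c[2]; s=s*(1+p["k1"]*(s@s)); return p["mtx"][:2,:2]@s+p["mtx"][:2,2]
E
python3 - <<'E'
from h import *
s=bot.state(); print(s['t'],s['tool_pos'],s['ee_rot'],s['grip_width'],Rn.from_quat(s['ee_rot']).as_matrix().round(2).tolist(),bot.grip_point_offset)
N=['reader','reader_pad','lens_jig','code_tag','lever_knob']
a=look('top',N,'t0.png'); b=look('side',N,'s0.png')
for p in(a,b): print((-p["R"].T@p["t"]).round(2))
for n in ['mouse_b','tape_roll_1','steel_cup_1','spool','carton_small','fuse_box','oil_bottle']:
    print(n,[(np.round(d['location'],3).tolist(),round(d['conf'],2)) for d in bot.mark_of(n,a)[:2]])
print(bot.state()['t'])
im=np.hstack([cv2.imread('pics/t0.png'),cv2.imread('pics/s0.png')]); cv2.imwrite('pics/b0.png',cv2.resize(im,(800,300),interpolation=cv2.INTER_AREA))
E
```

```text
0.0 [0.24748927 0.49111947 0.40412139] [ 2.31304767e-01  9.72881088e-01 -6.34251994e-04 -3.03204463e-04] 0.08540697195971182 [[-0.89, 0.45, -0.0], [0.45, 0.89, -0.0], [0.0, -0.0, -1.0]] 0.1547
top mark_of reader [([0.446, 0.182, 0.01], 0.43)]
top look_for reader [([0.448, 0.18, 0.123], 0.52)]
top mark_of reader_pad [([0.61, -0.242, 0.0], 0.8), ([0.448, 0.185, -0.002], 0.78), ([0.591, 0.133, -0.002], 0.67)]
top look_for reader_pad [([0.449, 0.185, 0.0], 0.96), ([0.592, 0.131, 0.008], 0.94), ([0.608, -0.243, 0.006], 0.93)]
top mark_of lens_jig [([0.572, -0.047, 0.002], 0.86)]
top look_for lens_jig [([0.562, -0.05, 0.015], 0.64)]
top mark_of code_tag [([0.504, -0.078, 0.039], 0.68)]
top look_for code_tag [([0.564, -0.049, 0.015], 0.92)]
top mark_of lever_knob [([0.603, -0.116, 0.056], 0.48)]
top look_for lever_knob [([0.595, -0.071, 0.057], 0.73)]
side mark_of reader [([0.444, 0.184, 0.008], 0.59)]
side look_for reader [([0.435, 0.172, 0.066], 0.88), ([0.383, -0.344, 0.022], 0.43)]
side mark_of reader_pad [([0.609, -0.247, -0.002], 0.77), ([0.45, 0.183, 0.0], 0.54), ([0.592, 0.134, -0.0
[... 263 characters left out ...]
 [([0.505, -0.072, 0.038], 0.97)]
side look_for code_tag [([0.545, -0.086, 0.01], 0.75), ([0.646, -0.379, 0.033], 0.68), ([0.383, -0.343, 0.022], 0.56)]
side mark_of lever_knob [([0.604, -0.116, 0.047], 0.55)]
side look_for lever_knob [([0.595, -0.095, 0.047], 0.52)]
[0.51 0.1  1.23]
[-0.11 -1.05  0.56]
mouse_b [([0.402, -0.31, -0.001], 0.97), ([0.805, 0.122, 0.0], 0.46)]
tape_roll_1 [([0.563, -0.395, 0.002], 0.8)]
steel_cup_1 [([0.666, -0.379, 0.002], 0.56)]
spool [([0.512, 0.366, -0.005], 0.76)]
carton_small [([0.808, 0.122, 0.002], 0.83), ([0.513, 0.367, -0.002], 0.69)]
fuse_box [([0.488, 0.483, -0.002], 0.58), ([0.665, -0.38, 0.001], 0.51)]
oil_bottle [([0.482, 0.598, 0.001], 0.57)]
1.45
```

View pics/t0.png

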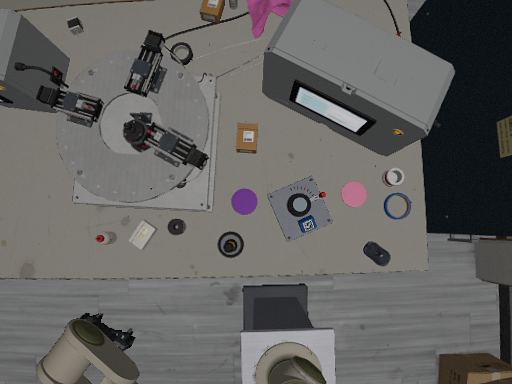

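View pics/s0.png

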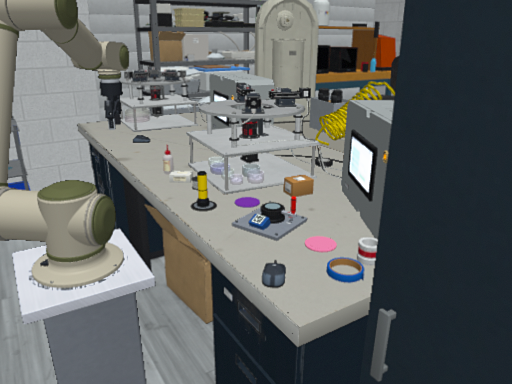

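The pictures agree with the networks. The black pad and the reader are at top px (230,243), the purple and pink discs at (244,201) and (354,194) are decoys, and the jig is at (299,204) with the knob on its right at (322,195).

The tool always points down, so I plan to tilt the reader inside the jaws:
- **Tilt:** block its foot against the jig's left base edge and move the grip on. Right it again later at the front edge.
- **Jig yaw:** about 0.385.

```bash
cat >> h.py <<'E'
PSI=0.385; J=np.array([0.572,-0.048]); ex=np.array([np.cos(PSI),np.sin(PSI)]); ey=np.array([-ex[1],ex[0]])
def jig(x,y): return J+x*ex+y*ey
def goto(pos,yaw=None,frm=None):
    "print tool-frame shift for TCP world pos, yaw(deg) of tool y"
    s=bot.state(); p,q=(s['tool_pos'],s['ee_rot']); R=Rn.from_quat(q).as_matrix()
    y0=np.degrees(np.arctan2(R[1,1],R[0,1])); sh=R.T@(np.array(pos)-p)
    t=0 if yaw is None else -((yaw-y0+180)%360-180)
    print('t',round(s['t'],2),'p',p.round(4),'yaw',y0.round(1),'gw',round(s['grip_width'],4),'F',np.round(s['force'],1),'shift',sh.round(4),'turn',round(t,1),'len',np.linalg.norm(sh).round(3))
E
python3 - <<'E'
from h import *
print(np.degrees(PSI),jig(0,.107),jig(-.122,0),jig(0,-.075)); goto([.4465,.1835,.34],22)
E
```

```text
22.058875112536693 [0.53181517 0.05116743] [ 0.45893059 -0.09381821] [ 0.60016694 -0.11750988]
t 1.45 p [0.2475 0.4911 0.4047] yaw 63.3 gw 0.0854 F [-0.1 -0.8  0.7] shift [-0.3162 -0.1852  0.0647] turn 41.3 len 0.372
```

Request:
move_arm(commands=[[-0.04, -0.023, 0.008, 5], [-0.08, -0.046, 0.016, 10], [-0.12, -0.07, 0.025, 16], [-0.16, -0.093, 0.033, 21], [-0.2, -0.116, 0.04, 26], [-0.237, -0.139, 0.049, 31], [-0.277, -0.162, 0.057, 36], [-0.316, -0.185, 0.065, 41], [-0.316, -0.185, 0.065, 41], [-0.316, -0.185, 0.065, 41]], grip=1.0, force=30)

```text
t: 2.45
tool_pos: [0.4468, 0.1831, 0.3396]
ee_rot: [0.558, 0.83, -0.0, -0.0]
force: [0.5, 0.5, 0.8]
grip_width: 0.0855
```

Run:
```python
from h import *
p=look('side',['reader'],'s1.png'); f=p['frame'].astype(int)
m=(f[...,0]>150)&(f[...,1]>110)&(f[...,2]<70); 
y,x=np.nonzero(m&(np.arange(384)[:,None]>150)&(np.arange(384)[:,None]<230)&(np.arange(512)<230)); print('yellow',x.mean(),y.mean(),len(x)); print(proj(p,[.4465,.1835,.076]))
goto([.4465,.1835,.252],22)
```

```text
side mark_of reader [([0.444, 0.183, 0.008], 0.65)]
side look_for reader [([0.434, 0.171, 0.064], 0.75)]
yellow 202.1413043478261 186.2663043478261 184
[202.26919843 185.79529051]
t 2.6 p [0.4459 0.1846 0.34  ] yaw 22.4 gw 0.0855 F [ 1.3  0.1 -0.9] shift [-0.0013  0.0001  0.088 ] turn 0.4 len 0.088
```

Request:
move_arm(commands=[[0, 0, 0.02, 0], [0, 0, 0.04, 0], [0, 0, 0.06, 0], [0, 0, 0.075, 0], [0, 0, 0.088, 0], [0, 0, 0.088, 0]])

```text
t: 3.2
tool_pos: [0.4451, 0.1856, 0.251]
ee_rot: [0.556, 0.831, -0.001, -0.001]
force: [0.7, 0.2, -0.3]
grip_width: 0.0851
```

Request:
move_arm(commands=[[0, 0, 0, 0], [0, 0, 0, 0], [0, 0, 0, 0], [0, 0, 0, 0], [0, 0, 0, 0], [0, 0, 0, 0], [0, 0, 0, 0], [0, 0, 0, 0]], grip=0.0, force=30)

```text
t: 4.0
tool_pos: [0.4451, 0.1856, 0.2516]
ee_rot: [0.556, 0.831, -0.0, -0.001]
force: [-2.4, 0.3, 6.1]
grip_width: 0.0312
```

Run:
```python
from h import *
goto([.4465,.1835,.30]); x=jig(0,.125); print(x); goto([*x,.30],22)
```

```text
t 4.0 p [0.4451 0.1856 0.2516] yaw 22.5 gw 0.0312 F [-2.4  0.3  6.1] shift [-0.0024  0.0005 -0.0484] turn 0 len 0.048
[0.52505511 0.0678498 ]
t 4.0 p [0.4451 0.1856 0.2516] yaw 22.5 gw 0.0312 F [-2.4  0.3  6.1] shift [-0.1393  0.0288 -0.0485] turn 0.5 len 0.15
```

Request:
move_arm(commands=[[0, 0, -0.012, 0], [0, 0, -0.025, 0], [0, 0, -0.038, 0], [-0.02, 0.004, -0.048, 0], [-0.05, 0.01, -0.048, 0], [-0.08, 0.017, -0.048, 0], [-0.11, 0.023, -0.048, 0], [-0.13, 0.027, -0.048, 0], [-0.139, 0.029, -0.048, 0], [-0.139, 0.029, -0.048, 0]])

```text
t: 5.0
tool_pos: [0.5254, 0.0676, 0.2992]
ee_rot: [0.556, 0.831, -0.001, -0.001]
force: [-0.1, 0.2, -0.6]
grip_width: 0.0313
```

Run:
```python
from h import *
p=look('side',['reader','lens_jig'],'s2.png'); a=look('top',['reader'],'t2.png')
im=cv2.imread('pics/s2.png')[140:270,160:340]; cv2.imwrite('pics/c2.png',cv2.resize(im,None,fx=4,fy=4))
goto([*jig(0,.125),.2546],22); goto([*jig(0,.109),.2546],22); goto([*jig(0,.075),.2546],22)
```

```text
side mark_of reader []
side look_for reader [([0.52, 0.056, 0.099], 0.54)]
side mark_of lens_jig [([0.574, -0.048, -0.002], 0.87)]
side look_for lens_jig [([0.79, 0.093, 0.038], 0.72), ([0.55, -0.087, 0.012], 0.61), ([0.519, 0.053, 0.095], 0.54)]
top mark_of reader [([0.482, 0.598, -0.001], 0.72)]
top look_for reader [([0.599, -0.08, 0.058], 0.32)]
t 5.4 p [0.5249 0.0687 0.2995] yaw 22.5 gw 0.0311 F [ 0.7 -1.1 -1.8] shift [-0.0009 -0.0001  0.0449] turn 0.5 len 0.045
t 5.4 p [0.5249 0.0687 0.2995] yaw 22.5 gw 0.0311 F [ 0.7 -1.1 -1.8] shift [-0.0169 -0.0002  0.0449] turn 0.5 len 0.048
t 5.4 p [0.5249 0.0687 0.2995] yaw 22.5 gw 0.0311 F [ 0.7 -1.1 -1.8] shift [-0.0509 -0.0005  0.0449] turn 0.5 len 0.068
```

View pics/c2.png

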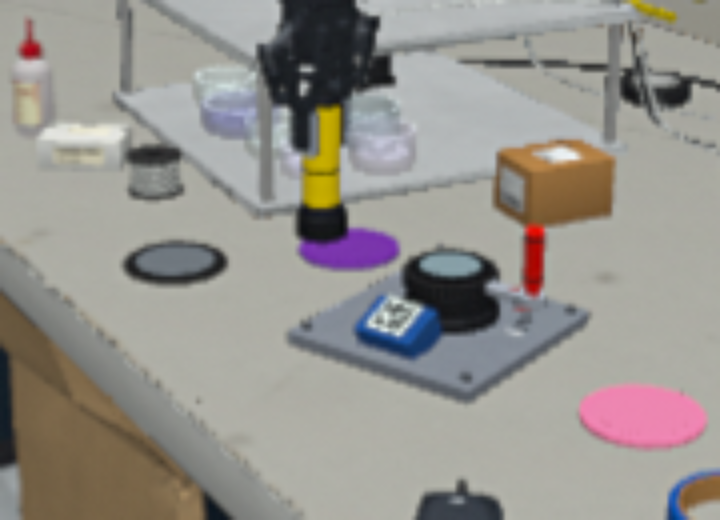

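The reader hangs straight in the jaws (crop px ~322,160). The jig's left base edge is free, with the tag on the near face at (400,318). Lower it and push against the edge.

Request:
move_arm(commands=[[0, 0, 0.015, 0], [0, 0, 0.03, 0], [0, 0, 0.042, 0], [0, 0, 0.045, 0], [-0.005, 0, 0.045, 0], [-0.01, 0, 0.045, 0], [-0.014, 0, 0.045, 0], [-0.018, 0, 0.045, 0], [-0.021, 0, 0.045, 0], [-0.023, 0, 0.045, 0]], force=20)

```text
t: 6.4
tool_pos: [0.5335, 0.0476, 0.2547]
ee_rot: [0.555, 0.832, -0.0, -0.001]
force: [-2.3, 5.2, 1.1]
grip_width: 0.0309
```

Request:
move_arm(commands=[[-0.003, 0, 0, 0], [-0.006, 0, 0, 0], [-0.009, 0, 0, 0], [-0.012, 0, 0, 0], [-0.014, 0, 0, 0], [-0.014, 0, 0, 0]])

```text
t: 7.0
tool_pos: [0.539, 0.0343, 0.2547]
ee_rot: [0.556, 0.831, -0.0, -0.001]
force: [-1.8, 2.4, 1.8]
grip_width: 0.0316
```

Run:
```python
from h import *
p=look('side',['reader'],'s3.png')
im=cv2.imread('pics/s3.png')[140:270,160:340]; cv2.imwrite('pics/c3.png',cv2.resize(im,None,fx=4,fy=4))
goto([*jig(0,.075),.2546],22)
```

```text
side mark_of reader [([0.532, 0.048, 0.009], 0.64), ([0.664, -0.373, -0.001], 0.42), ([0.81, 0.121, -0.002], 0.38)]
side look_for reader [([0.529, 0.031, 0.052], 0.86)]
t 7.15 p [0.5389 0.0345 0.2547] yaw 22.5 gw 0.0316 F [-1.   2.9  1.6] shift [-0.0139 -0.0004  0.    ] turn 0.5 len 0.014
```

View pics/c3.png

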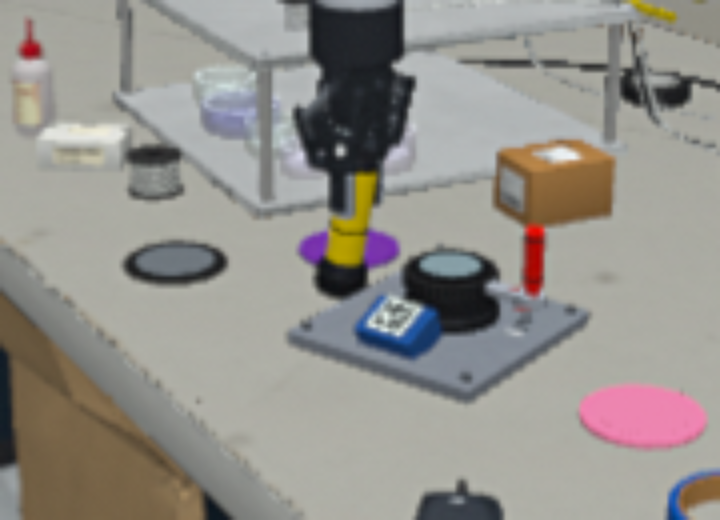

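It works: the reader is pivoting in the jaws, with the foot at crop px (342,278) lagging left of the grip at (360,180). I'll continue.

Request:
move_arm(commands=[[-0.003, 0, 0, 0], [-0.006, 0, 0, 0], [-0.009, 0, 0, 0], [-0.012, 0, 0, 0], [-0.014, 0, 0, 0], [-0.016, 0, 0, 0], [-0.016, 0, 0, 0]])

```text
t: 7.85
tool_pos: [0.545, 0.0196, 0.2544]
ee_rot: [0.556, 0.831, -0.0, -0.001]
force: [-1.8, 3.7, -1.9]
grip_width: 0.0312
```

Request:
move_arm(commands=[[0, 0, -0.02, 0], [0, 0, -0.045, 0], [0, 0, -0.07, 0], [0, 0, -0.095, 0], [0, 0, -0.1, 0], [0, 0, -0.1, 0]], force=30)

```text
t: 8.45
tool_pos: [0.5454, 0.0192, 0.3545]
ee_rot: [0.556, 0.831, -0.0, -0.0]
force: [-0.1, 0.4, -2.7]
grip_width: 0.0316
```

```bash
cat > tilt.py <<'E'
from h import *
# fit reader axis line (grip point fixed at TCP) in both pictures: yellow mask principal axis
from scipy.optimize import least_squares
def yel(p,box):
    f=p['frame']; h=cv2.cvtColor(f,cv2.COLOR_RGB2HSV); m=cv2.inRange(h,(20,150,60),(35,255,255))
    k=np.zeros_like(m); x0,x1,y0,y1=box; k[max(y0,0):y1,max(x0,0):x1]=1; y,x=np.nonzero(m*k); return np.c_[x,y].astype(float)
def tilt(save):
    s=bot.state(); p=bot.capture('side'); cv2.imwrite('pics/'+save,p['frame'][:,:,::-1])
    R=Rn.from_quat(s['ee_rot']).as_matrix(); g=s['tool_pos']+R[:,2]*0.153
    c=proj(p,g).astype(int); pts=yel(p,(c[0]-35,c[0]+35,c[1]-15,c[1]+45))
    ct=pts.mean(0); u=np.linalg.svd(pts-ct)[2][0]; u*=np.sign(u[1])
    # predicted axis for tilt th about tool y: window dir = cos*z - sin*x (sign by tool x)
    for th in np.arange(-.6,.61,.1):
        d=np.cos(th)*R[:,2]+np.sin(th)*R[:,0]; v=proj(p,g+.07*d)-proj(p,g+.02*d); print(round(th,1),round(np.degrees(np.arctan2(v[0],v[1])),1),end=' | ')
    print('\nmeas',np.degrees(np.arctan2(u[0],u[1])).round(1),len(pts),ct,proj(p,g))
    return p,c
E
python3 - <<'E'
from tilt import *
p,c=tilt('s4.png'); im=p['frame'][c[1]-45:c[1]+55,c[0]-60:c[0]+60,::-1]; cv2.imwrite('pics/c4.png',cv2.resize(im,None,fx=5,fy=5)); goto([.5,0,.35])
E
```

```text
-0.6 27.1 | -0.5 22.6 | -0.4 18.2 | -0.3 13.7 | -0.2 9.1 | -0.1 4.5 | -0.0 -0.2 | 0.1 -5.1 | 0.2 -10.2 | 0.3 -15.6 | 0.4 -21.2 | 0.5 -27.0 | 0.6 -33.2 | 
meas -29.0 150 [250.34       167.21333333] [252.45466088 157.50398783]
t 8.5 p [0.5452 0.0192 0.3535] yaw 22.5 gw 0.0313 F [ 0.5  0.  -1.9] shift [-0.0005 -0.0492  0.0036] turn 0 len 0.049
```

View pics/c4.png

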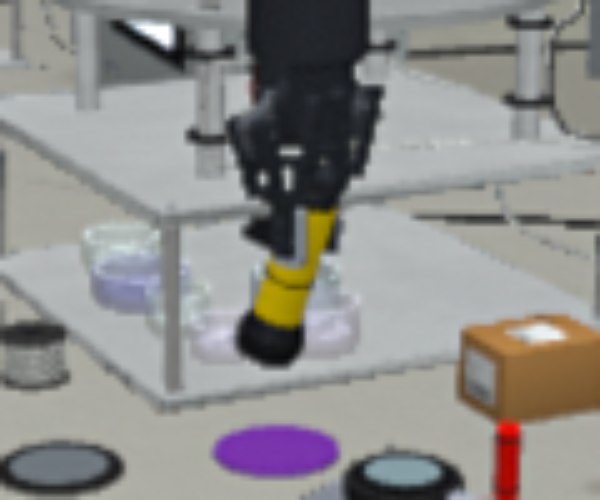

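The reader is tilted about 0.36 rad (visible edge slope about 18–20° in the crop; foot at (270,340)). Next is to turn 90° and aim at the tag.

Run:
```python
from h import *
goto([*jig(-.130,0),.350],-68); print(jig(-.13,0))
```

```text
t 8.5 p [0.5452 0.0192 0.3535] yaw 22.5 gw 0.0313 F [ 0.5  0.  -1.9] shift [-0.0714 -0.131   0.0038] turn 90.5 len 0.149
[ 0.4515162  -0.09682269]
```

Request:
move_arm(commands=[[-0.006, -0.012, 0, 8], [-0.013, -0.024, 0, 16], [-0.02, -0.036, 0.001, 24], [-0.026, -0.048, 0.001, 32], [-0.033, -0.06, 0.002, 40], [-0.039, -0.072, 0.002, 48], [-0.046, -0.084, 0.002, 56], [-0.052, -0.096, 0.003, 64], [-0.059, -0.108, 0.003, 72], [-0.065, -0.12, 0.003, 80]])

```text
t: 9.5
tool_pos: [0.4588, -0.0873, 0.3492]
ee_rot: [0.961, 0.277, -0.003, -0.001]
force: [1.0, 0.2, -1.0]
grip_width: 0.0313
```

Run:
```python
from h import *
goto([*jig(-.130,0),.340],-68)
```

```text
t 9.5 p [ 0.4588 -0.0873  0.3492] yaw -57.8 gw 0.0313 F [ 1.   0.2 -1. ] shift [-0.0112  0.0043  0.0092] turn 10.2 len 0.015
```

Request:
move_arm(commands=[[-0.006, 0.002, 0.005, 5], [-0.011, 0.004, 0.009, 10], [-0.011, 0.004, 0.009, 10]])

```text
t: 9.8
tool_pos: [0.4511, -0.0969, 0.3385]
ee_rot: [0.982, 0.191, -0.004, -0.002]
force: [-1.1, 0.8, -1.3]
grip_width: 0.0312
```

Run:
```python
from tilt import *
for n in(0,1): p=look('side',['reader','code_tag'],'s5.png')
s=bot.state(); R=Rn.from_quat(s['ee_rot']).as_matrix(); g=s['tool_pos']+R[:,2]*0.153; c=proj(p,g).astype(int)
x0,y0=c[0]-60,c[1]-30; im=cv2.resize(p['frame'][y0:y0+100,x0:x0+120,::-1],None,fx=6,fy=6,interpolation=cv2.INTER_CUBIC)
for th,col in((.3,(255,0,0)),(.4,(0,255,0)),(.5,(255,0,255))):
    d=np.cos(th)*R[:,2]+np.sin(th)*R[:,0]; q=[tuple(int(v) for v in (proj(p,g+a*d)-[x0,y0])*6+3) for a in(0,.16)]; cv2.line(im,*q,col,1)
T=[*jig(-.075,0),.04]; cv2.circle(im,tuple(int(v) for v in (proj(p,T)-[x0,y0])*6+3),4,(0,0,255),1)
cv2.imwrite('pics/c5.png',im); goto([*jig(-.130,0),.340],-68)
```

```text
side mark_of reader [([0.477, -0.085, 0.097], 0.57)]
side look_for reader [([0.455, -0.105, 0.145], 0.85), ([0.504, 0.345, 0.026], 0.62), ([0.385, -0.344, 0.023], 0.56)]
side mark_of code_tag [([0.502, -0.073, 0.038], 0.7), ([0.475, -0.084, 0.099], 0.44)]
side look_for code_tag [([0.542, -0.086, 0.01], 0.55)]
side mark_of reader [([0.48, -0.082, 0.098], 0.95), ([0.81, 0.121, -0.001], 0.5), ([0.509, 0.363, 0.0], 0.26)]
side look_for reader [([0.458, -0.1, 0.145], 0.71), ([0.791, 0.09, 0.037], 0.4)]
side mark_of code_tag [([0.503, -0.074, 0.037], 0.77)]
side look_for code_tag [([0.546, -0.082, 0.012], 0.65)]
t 10.3 p [ 0.4515 -0.0964  0.3403] yaw -67.8 gw 0.0315 F [ 0.7  0.3 -2.9] shift [-0.0002  0.0004  0.0003] turn 0.2 len 0.001
```

View pics/c5.png

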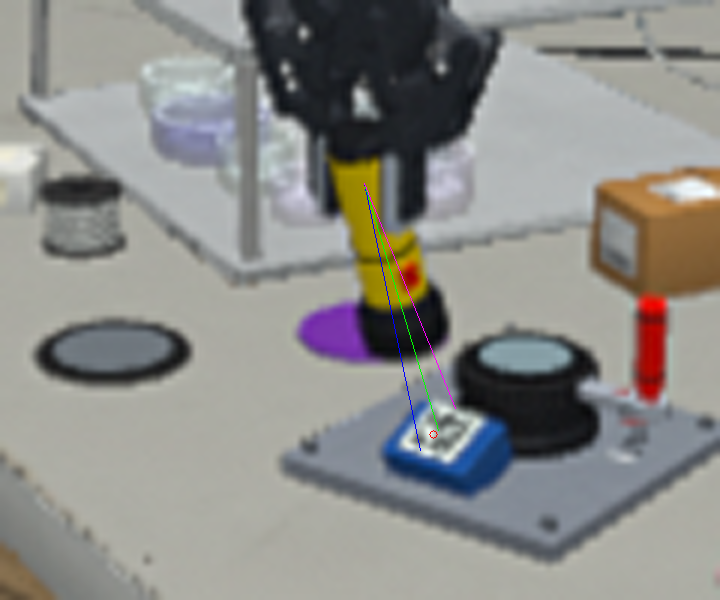

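The reader axis runs at about 14° in the picture, between the 0.3 and 0.4 lines. Extrapolated, it passes about 4 mm short of the tag middle, circle at (433,434). I'll shift 4 mm forward and hold.

Request:
move_arm(commands=[[0.002, 0, 0, 0], [0.004, 0, 0, 0], [0.004, 0, 0, 0], [0.004, 0, 0, 0], [0.004, 0, 0, 0], [0.004, 0, 0, 0], [0.004, 0, 0, 0], [0.004, 0, 0, 0], [0.004, 0, 0, 0], [0.004, 0, 0, 0]])

```text
t: 11.3
tool_pos: [0.4552, -0.0949, 0.3402]
ee_rot: [0.981, 0.192, -0.003, -0.001]
force: [-0.9, 0.7, -1.9]
grip_width: 0.0316
```

Run:
```python
from h import *
W=[];T=[]
for i in range(5):
    p=bot.capture('side')
    for n,L in(('reader',W),('code_tag',T)):
        r=[d for d in bot.mark_of(n,p) if np.linalg.norm(np.array(d['location'])-[.49,-.08,.07])<.06]
        r=[d for d in r if (d['location'][2]>.07)==(n=='reader')]
        if r: L.append(r[0]['location'])
W=np.mean(W,0);T=np.mean(T,0); s=bot.state(); R=Rn.from_quat(s['ee_rot']).as_matrix(); g=s['tool_pos']+R[:,2]*.153
d=(W-g)/np.linalg.norm(W-g); print('W',W.round(4),'T',T.round(4),'g',g.round(4),'L',np.linalg.norm(W-g).round(3))
n=np.array([-np.sin(.4)*ex[0],-np.sin(.4)*ex[1],np.cos(.4)])
print('tilt',np.arccos(-d[2]),'ang',np.arccos(-d@n),'dist',(T-W)@d,'off',((T-W)-((T-W)@d)*d).round(4)); goto([*jig(-.130,0),.340],-68)
```

```text
W [ 0.483  -0.0817  0.0992] T [ 0.5032 -0.0734  0.0379] g [ 0.4544 -0.0947  0.1872] L 0.093
tilt 0.34275615486340405 ang 0.059101578134440495 dist 0.0651111409210228 off [ 0.0003 -0.0007 -0.    ]
t 12.05 p [ 0.4553 -0.0949  0.3402] yaw -67.8 gw 0.0315 F [-0.3 -0.2 -2.3] shift [-0.0042  0.0004  0.0003] turn 0.2 len 0.004
```

Scan pose verified: 65 mm distance, offset about 1 mm, angle error about 0.06 rad, held over 1.5 s.

To right the reader I need a taller wall than the 14 mm base, because the raised foot corner is now above that. I'll use the barrel's side, approached from the front-left and pushed radially.

Run:
```python
from h import *
a=np.radians(115); u=np.array([np.cos(a),np.sin(a)])
for r,z in((.107,.35),(.107,.266),(.060,.266)): goto([*jig(*(r*u)),z],np.degrees(PSI)-65-90)
```

```text
t 12.05 p [ 0.4553 -0.0949  0.3402] yaw -67.8 gw 0.0315 F [-0.3 -0.2 -2.3] shift [ 0.0807 -0.0964 -0.0099] turn 65.1 len 0.126
t 12.05 p [ 0.4553 -0.0949  0.3402] yaw -67.8 gw 0.0315 F [-0.3 -0.2 -2.3] shift [ 0.0812 -0.0962  0.0741] turn 65.1 len 0.146
t 12.05 p [ 0.4553 -0.0949  0.3402] yaw -67.8 gw 0.0315 F [-0.3 -0.2 -2.3] shift [ 0.1009 -0.0535  0.0739] turn 65.1 len 0.136
```

Request:
move_arm(commands=[[0.008, -0.01, -0.01, 7], [0.018, -0.022, -0.01, 14], [0.028, -0.034, -0.01, 21], [0.038, -0.046, -0.01, 28], [0.049, -0.058, -0.01, 35], [0.06, -0.071, -0.01, 42], [0.07, -0.083, -0.01, 50], [0.081, -0.096, -0.01, 58], [0.081, -0.096, -0.01, 65], [0.081, -0.096, -0.01, 65]])

```text
t: 13.05
tool_pos: [0.4941, 0.025, 0.35]
ee_rot: [0.931, -0.365, -0.003, 0.001]
force: [-0.3, -0.6, -2.3]
grip_width: 0.0312
```

Run:
```python
from h import *
a=np.radians(115); u=np.array([np.cos(a),np.sin(a)])
for r,z in((.107,.266),(.060,.266)): goto([*jig(*(r*u)),z],np.degrees(PSI)-65-90)
```

```text
t 13.05 p [0.4941 0.025  0.35  ] yaw -132.8 gw 0.0312 F [-0.3 -0.6 -2.3] shift [0.0002 0.0001 0.084 ] turn 0.1 len 0.084
t 13.05 p [0.4941 0.025  0.35  ] yaw -132.8 gw 0.0312 F [-0.3 -0.6 -2.3] shift [0.0472 0.0002 0.0838] turn 0.1 len 0.096
```

Request:
move_arm(commands=[[0, 0, 0.02, 0], [0, 0, 0.04, 0], [0, 0, 0.06, 0], [0, 0, 0.076, 0], [0, 0, 0.084, 0], [0.005, 0, 0.084, 0], [0.01, 0, 0.084, 0], [0.014, 0, 0.084, 0], [0.017, 0, 0.084, 0], [0.02, 0, 0.084, 0]], force=20)

```text
t: 14.05
tool_pos: [0.5085, 0.0112, 0.2663]
ee_rot: [0.931, -0.365, -0.003, 0.001]
force: [0.1, -0.1, -1.8]
grip_width: 0.0312
```

Request:
move_arm(commands=[[0.003, 0, 0, 0], [0.006, 0, 0, 0], [0.009, 0, 0, 0], [0.012, 0, 0, 0], [0.014, 0, 0, 0], [0.014, 0, 0, 0]])

```text
t: 14.65
tool_pos: [0.5183, 0.002, 0.266]
ee_rot: [0.931, -0.365, -0.004, 0.0]
force: [-3.4, 3.4, 0.2]
grip_width: 0.0317
```

Run:
```python
from h import *
a=np.radians(115); u=np.array([np.cos(a),np.sin(a)])
goto([*jig(*(.060*u)),.266],np.degrees(PSI)-65-90)
p=look('side',['reader','reader','lens_jig'],'s6.png')
im=cv2.imread('pics/s6.png')[150:270,180:330]; cv2.imwrite('pics/c6.png',cv2.resize(im,None,fx=5,fy=5))
```

```text
t 14.65 p [0.5183 0.002  0.266 ] yaw -132.8 gw 0.0317 F [-3.4  3.4  0.2] shift [ 0.0134  0.     -0.0001] turn 0.1 len 0.013
side mark_of reader [([0.534, -0.015, 0.026], 0.79)]
side look_for reader [([0.517, -0.016, 0.064], 0.8)]
side mark_of reader [([0.534, -0.015, 0.026], 0.79)]
side look_for reader [([0.517, -0.016, 0.064], 0.8)]
side mark_of lens_jig [([0.573, -0.048, 0.002], 0.64)]
side look_for lens_jig [([0.544, -0.09, 0.016], 0.62)]
```

View pics/c6.png

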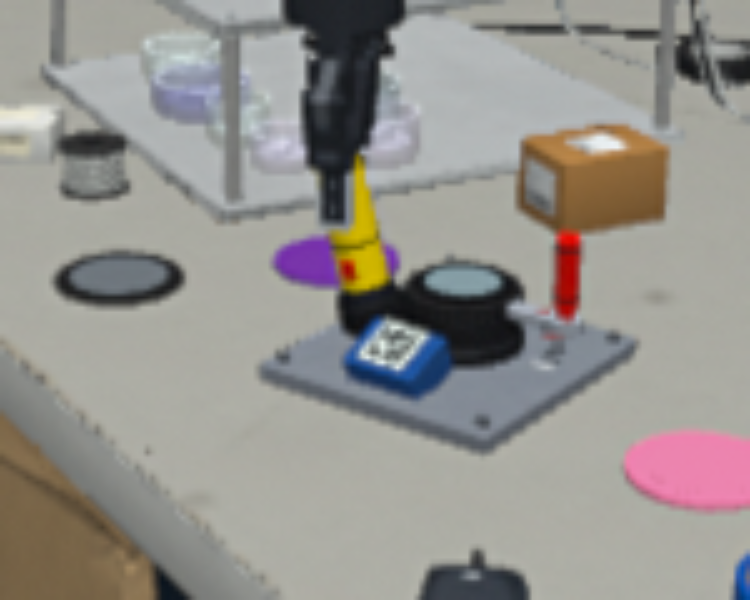

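The foot (crop px ~370,310) is against the barrel and the reader is righting: about 0.25 rad left, window 23 mm off the grip axis. I'll keep pushing.

Request:
move_arm(commands=[[0.003, 0, 0, 0], [0.006, 0, 0, 0], [0.009, 0, 0, 0], [0.012, 0, 0, 0], [0.015, 0, 0, 0], [0.015, 0, 0, 0]])

```text
t: 15.6
tool_pos: [0.5289, -0.0079, 0.2668]
ee_rot: [0.931, -0.365, -0.005, 0.0]
force: [-7.1, 3.6, 10.0]
grip_width: 0.0313
```

```bash
cat > win.py <<'E'
from h import *
def win(n=4):
    s=bot.state(); R=Rn.from_quat(s['ee_rot']).as_matrix(); g=s['tool_pos']+R[:,2]*.153; W=[]
    for i in range(n):
        p=bot.capture('side')
        W+=[d['location'] for d in bot.mark_of('reader',p) if np.linalg.norm(np.array(d['location'])-g)<.13][:1]
    W=np.mean(W,0); v=R.T@(W-g); print('W',W.round(4),'tool-frame offs',v.round(4),'tilt',np.arctan2(v[0],v[2]).round(3),len(W)); return W
E
python3 - <<'E'
from win import *
win(); goto([.5,0,.3])
E
```

```text
W [ 0.5323 -0.0118  0.0223] tool-frame offs [ 0.0072 -0.0005  0.0915] tilt 0.079 3
t 16.0 p [ 0.5288 -0.0078  0.2668] yaw -132.8 gw 0.0313 F [-6.   2.3  9.8] shift [-0.0267  0.014  -0.0329] turn 0 len 0.045
```

Only 0.08 rad is left, which will settle on the pad by itself. Lift clear and carry it to the pad.

Request:
move_arm(commands=[[-0.002, 0, -0.008, 0], [-0.004, 0, -0.025, 0], [-0.004, 0, -0.045, 0], [-0.004, 0, -0.06, 0], [-0.004, 0, -0.06, 0]], force=30)

```text
t: 16.5
tool_pos: [0.5268, -0.0053, 0.3291]
ee_rot: [0.931, -0.365, -0.002, 0.0]
force: [1.1, -0.8, -2.2]
grip_width: 0.0315
```

Run:
```python
from win import *
goto([.4475,.184,.31],-68);
s=bot.state(); print(s['joint_positions'])
```

```text
t 16.5 p [ 0.5268 -0.0053  0.3291] yaw -132.8 gw 0.0315 F [ 1.1 -0.8 -2.2] shift [-0.1867 -0.0852  0.0195] turn -64.8 len 0.206
[-2.35116227e-01  4.10199862e-01  1.48514387e+00  2.05330874e-04
  1.24999778e+00  2.08233333e+00]
```

Request:
move_arm(commands=[[-0.021, -0.009, 0.002, -7], [-0.042, -0.019, 0.004, -14], [-0.063, -0.028, 0.006, -21], [-0.083, -0.038, 0.008, -28], [-0.104, -0.047, 0.01, -36], [-0.125, -0.057, 0.013, -43], [-0.146, -0.066, 0.015, -50], [-0.166, -0.076, 0.017, -57], [-0.187, -0.085, 0.019, -65], [-0.187, -0.085, 0.019, -65]])

```text
t: 17.5
tool_pos: [0.4461, 0.1857, 0.3097]
ee_rot: [0.981, 0.195, -0.002, -0.001]
force: [-0.3, -0.6, -1.1]
grip_width: 0.0311
```

Run:
```python
from win import *
W=win(6); s=bot.state(); d=W[:2]-s['tool_pos'][:2]
goto([.4475-d[0],.184-d[1],.254],-68)
```

```text
W [0.4529 0.1876 0.0652] tool-frame offs [0.0081 0.0016 0.0915] tilt 0.088 3
t 18.1 p [0.4473 0.1839 0.3105] yaw -67.8 gw 0.0313 F [-1.   0.4 -1.8] shift [-0.0062  0.0014  0.0565] turn 0.2 len 0.057
```

Request:
move_arm(commands=[[-0.005, 0, 0.015, 0], [-0.006, 0.001, 0.03, 0], [-0.006, 0.001, 0.045, 0], [-0.006, 0.001, 0.052, 0], [-0.006, 0.001, 0.055, 0], [-0.006, 0.001, 0.057, 0], [-0.006, 0.001, 0.058, 0], [-0.006, 0.001, 0.059, 0], [-0.006, 0.001, 0.059, 0]], force=20)

```text
t: 19.0
tool_pos: [0.4419, 0.1808, 0.2518]
ee_rot: [0.981, 0.192, -0.001, -0.001]
force: [0.6, 0.8, -1.7]
grip_width: 0.0313
```

Run:
```python
from win import *
win(4); goto([.4475,.184,.31])
```

```text
W [0.4493 0.1842 0.0077] tool-frame offs [0.0088 0.0002 0.091 ] tilt 0.096 3
t 19.4 p [0.4419 0.1808 0.2516] yaw -67.8 gw 0.0312 F [ 0.  -0.5 -1.6] shift [ 0.0062 -0.001  -0.0584] turn 0 len 0.059
```

Request:
move_arm(commands=[[0, 0, 0.001, 0], [0, 0, 0.002, 0], [0, 0, 0.003, 0], [0, 0, 0.003, 0]])

```text
t: 19.8
tool_pos: [0.4427, 0.181, 0.2509]
ee_rot: [0.981, 0.192, 0.001, -0.001]
force: [-0.8, 0.6, 20.4]
grip_width: 0.0313
```

Request:
move_arm(commands=[[0, 0, 0, 0], [0, 0, 0, 0], [0, 0, 0, 0], [0, 0, 0, 0], [0, 0, 0, 0], [0, 0, 0, 0]], grip=1.0)

```text
t: 20.4
tool_pos: [0.4427, 0.181, 0.2507]
ee_rot: [0.981, 0.192, 0.001, -0.001]
force: [0.9, 0.1, -0.7]
grip_width: 0.085
```

Run:
```python
from win import *
win(4); goto([.4475,.184,.35])
p=bot.capture('side'); im=p['frame'][110:230,130:280,::-1]; cv2.imwrite('pics/c7.png',cv2.resize(im,None,fx=5,fy=5))
```

```text
W [0.4477 0.1851 0.0064] tool-frame offs [ 0.0055 -0.0016  0.0914] tilt 0.061 3
t 20.8 p [0.4427 0.181  0.2509] yaw -67.8 gw 0.0854 F [-0.6  0.2  0.1] shift [ 0.0059 -0.0011 -0.0991] turn 0 len 0.099
```

View pics/c7.png

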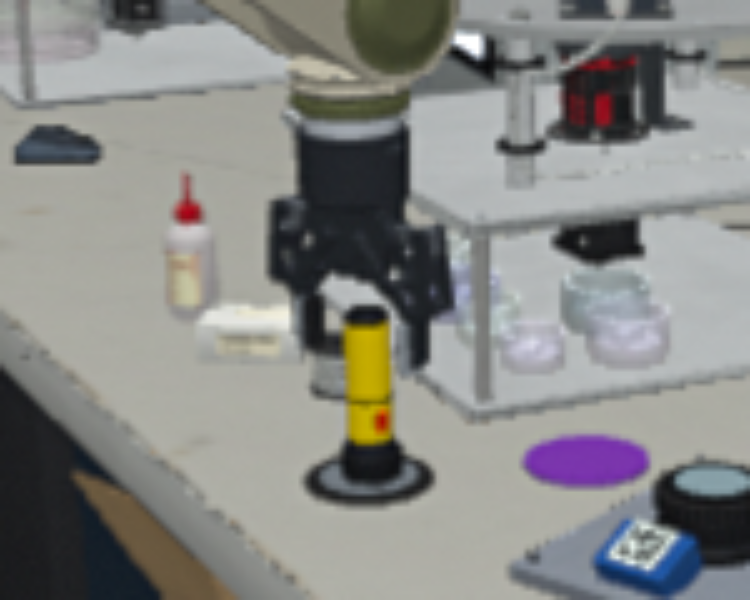

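The reader stands upright and free on the black pad (crop px ~370,400). Retreat, then the knob.

Request:
move_arm(commands=[[0, 0, -0.02, 0], [0, 0, -0.045, 0], [0, 0, -0.07, 0], [0, 0, -0.095, 0], [0, 0, -0.1, 0]])

```text
t: 21.35
tool_pos: [0.4426, 0.1808, 0.3532]
ee_rot: [0.981, 0.192, 0.004, -0.001]
force: [0.2, -0.3, -0.9]
grip_width: 0.0851
```

Run:
```python
from h import *
K=[];G=[];T=[]
for c in('side','side','top','side'):
    p=bot.capture(c)
    for n,L in(('lever_knob',K),('lens_jig',G),('code_tag',T)):
        r=bot.mark_of(n,p)
        if r: L.append(r[0]['location'])
print(np.round(K,4).tolist(),np.round(G,4).tolist(),np.round(T,4).tolist())
p=bot.capture('side'); f=p['frame']; h=cv2.cvtColor(f,cv2.COLOR_RGB2HSV); m=cv2.inRange(h,(0,200,100),(5,255,255))
for k in([.6,-.1175],[.6035,-.116]):
    q=proj(p,[*k,.09]); x0,y0=q.astype(int); y,x=np.nonzero(m[y0-12:y0+16,x0-10:x0+11]); print(q,x.mean()+x0-10,(y+y0-12).min(),(y+y0-12).max(),proj(p,[*k,.105]),proj(p,[*k,.051]))
goto([*jig(0,-.075),.35],22)
```

```text
[[0.6025, -0.1165, 0.0473], [0.6035, -0.12, 0.0465], [0.6049, -0.1167, 0.0562], [0.6038, -0.1154, 0.0482]] [[0.5753, -0.0486, 0.0012], [0.5718, -0.046, 0.0001], [0.5744, -0.0486, 0.0013], [0.5737, -0.0489, -0.0019]] [[0.5018, -0.0728, 0.0369], [0.5028, -0.0737, 0.0377], [0.5046, -0.0786, 0.0397], [0.5029, -0.0727, 0.0376]]
[291.80632049 201.58239832] 293.1132075471698 196 212 [291.98672958 196.92112116] [291.34240274 213.51954703]
[292.44468657 201.19603871] 293.1132075471698 196 212 [292.62731719 196.54408188] [291.97503636 213.10980068]
t 22.2 p [0.4425 0.1808 0.3509] yaw -67.8 gw 0.0853 F [-0.3 -0.2  0.5] shift [0.0334 0.3357 0.0006] turn -89.8 len 0.337
```

Request:
move_arm(commands=[[0.003, 0.034, 0, -8], [0.007, 0.067, 0, -16], [0.011, 0.1, 0, -24], [0.015, 0.135, 0, -32], [0.018, 0.168, 0, -40], [0.022, 0.202, 0, -48], [0.025, 0.236, 0, -56], [0.03, 0.27, 0, -64], [0.033, 0.303, 0, -73], [0.036, 0.336, 0, -81]])

```text
t: 23.2
tool_pos: [0.6032, -0.1181, 0.3505]
ee_rot: [0.619, 0.785, 0.002, 0.0]
force: [-0.3, -0.2, -0.5]
grip_width: 0.0853
```

Run:
```python
from h import *
goto([.603,-.117,.30],22); goto([.603,-.117,.243],22)
```

```text
t 23.2 p [ 0.6032 -0.1181  0.3505] yaw 13.5 gw 0.0853 F [-0.3 -0.2 -0.5] shift [ 0.001  -0.0001  0.0505] turn -8.5 len 0.05
t 23.2 p [ 0.6032 -0.1181  0.3505] yaw 13.5 gw 0.0853 F [-0.3 -0.2 -0.5] shift [ 0.0009 -0.0002  0.1075] turn -8.5 len 0.107
```

Request:
move_arm(commands=[[0.001, 0, 0.015, -5], [0.001, 0, 0.03, -8.5], [0.001, 0, 0.045, -8.5], [0.001, 0, 0.06, -8.5], [0.001, 0, 0.075, -8.5], [0.001, 0, 0.09, -8.5], [0.001, 0, 0.1, -8.5], [0.001, 0, 0.107, -8.5], [0.001, 0, 0.107, -8.5]])

```text
t: 24.1
tool_pos: [0.6032, -0.1169, 0.2428]
ee_rot: [0.559, 0.829, 0.001, -0.0]
force: [0.1, -0.2, -0.4]
grip_width: 0.0856
```

Request:
move_arm(commands=[[0, 0, 0, 0], [0, 0, 0, 0], [0, 0, 0, 0], [0, 0, 0, 0], [0, 0, 0, 0], [0, 0, 0, 0], [0, 0, 0, 0], [0, 0, 0, 0], [0, 0, 0, 0], [0, 0, 0, 0]], grip=0.0, force=50)

```text
t: 25.1
tool_pos: [0.6029, -0.1171, 0.2431]
ee_rot: [0.559, 0.829, 0.001, -0.0]
force: [-5.2, -1.8, 5.3]
grip_width: 0.0145
```

Run:
```python
from h import *
p=look('side',['lever_knob','reader'],'s8.png')
s=bot.state(); R=Rn.from_quat(s['ee_rot']).as_matrix(); tp=s['tool_pos']; goto([.603,-.117,.243],22)
C=np.array([.5735,-.048]); r=tp[:2]-C; print('r',np.linalg.norm(r),np.arctan2(r[1],r[0]))
for psi,K in((None,tp[:2]),):
  a0=np.arctan2(r[1],r[0])
  for a in(.1,.2,.3,.4,.5,.6,.7,.8):
    t=C+.075*np.array([np.cos(a0+a),np.sin(a0+a)])-(C+.075*np.array([np.cos(a0),np.sin(a0)])); print(a,(R.T@[*t,0]).round(4)[:2],'turn',-np.degrees(a).round(1))
```

```text
side mark_of lever_knob [([0.604, -0.118, 0.047], 0.47)]
side look_for lever_knob [([0.582, -0.084, 0.046], 0.74)]
side mark_of reader [([0.451, 0.185, 0.006], 0.61)]
side look_for reader [([0.44, 0.171, 0.063], 0.68)]
t 25.35 p [ 0.6029 -0.117   0.2431] yaw 22.0 gw 0.0142 F [-5. -1.  5.] shift [0.     0.0001 0.0001] turn 0.0 len 0.0
r 0.07505125131527536 -1.167977369860791
0.1 [0.0005 0.0075] turn -5.7
0.2 [0.0018 0.0149] turn -11.5
0.3 [0.0038 0.0221] turn -17.2
0.4 [0.0065 0.0291] turn -22.9
0.5 [0.0098 0.0358] turn -28.6
0.6 [0.0139 0.0421] turn -34.4
0.7 [0.0185 0.048 ] turn -40.1
0.8 [0.0237 0.0534] turn -45.8
```

The knob is gripped (14.5 mm) with the spring force of about 5 N felt. Move along the arc to 0.4 first.

Request:
move_arm(commands=[[0.0001, 0.0037, 0, -3], [0.0005, 0.0075, 0, -6], [0.001, 0.0112, 0, -8.5], [0.0018, 0.0149, 0, -11.5], [0.0027, 0.0185, 0, -14.5], [0.0038, 0.0221, 0, -17], [0.005, 0.0256, 0, -20], [0.0065, 0.0291, 0, -23], [0.0065, 0.0291, 0, -23]])

```text
t: 26.25
tool_pos: [0.6275, -0.1003, 0.2432]
ee_rot: [0.382, 0.924, 0.001, -0.0]
force: [-5.2, -4.5, 3.0]
grip_width: 0.0144
```

```bash
cat > arc.py <<'E'
from h import *
C=np.array([.5735,-.048]); A0=-1.168
def arc(targets=()):
    s=bot.state(); R=Rn.from_quat(s['ee_rot']).as_matrix(); tp=s['tool_pos']; r=tp[:2]-C; a=np.arctan2(r[1],r[0]); er=r/np.linalg.norm(r); et=np.array([-er[1],er[0]])
    F=np.array(s['force'][:2]); print('t',round(s['t'],2),'ang',(a-A0).round(3),'rad',np.linalg.norm(r).round(4),'Ft',(F@et).round(2),'Fr',(F@er).round(2),'z',tp[2].round(4),'gw',round(s['grip_width'],4))
    y=np.degrees(np.arctan2(R[1,1],R[0,1]))
    for g in targets:
        t=C+.075*np.array([np.cos(A0+g),np.sin(A0+g)])-tp[:2]; print(g,(R.T@[*t,.243-tp[2]]).round(4),'turn',(y-22-np.degrees(g)).round(1))
def knob(n=5):
    K=[]
    for i in range(n):
        p=bot.capture('side' if i%2==0 else 'top'); K+=[d['location'] for d in bot.mark_of('lever_knob',p) if np.linalg.norm(np.array(d['location'][:2])-C)<.1][:1]
    K=np.array(K); print('knob',K.round(4).tolist()); r=K[:,:2]-C; print('ang',(np.arctan2(r[:,1],r[:,0])-(-np.pi/2+.39)).round(3))
E
python3 -c "
from arc import *
arc((.5,.6,.65,.7)); knob(4)"
```

```text
t 26.25 ang 0.398 rad 0.0752 Ft -6.83 Fr -0.59 z 0.2432 gw 0.0144
0.5 [0.0007 0.0076 0.0002] turn -5.6
0.6 [0.0019 0.015  0.0002] turn -11.3
0.65 [0.0028 0.0187 0.0002] turn -14.2
0.7 [0.0039 0.0222 0.0002] turn -17.0
knob [[0.6303, -0.0988, 0.0469], [0.6282, -0.1012, 0.048]]
ang [0.451 0.409]
```

Request:
move_arm(commands=[[0.0003, 0.0038, 0, -2.8], [0.0007, 0.0076, 0, -5.6], [0.0012, 0.0113, 0, -8.5], [0.0019, 0.015, 0, -11.3], [0.0019, 0.015, 0, -11.3], [0.0019, 0.015, 0, -11.3]])

```text
t: 27.25
tool_pos: [0.6364, -0.0892, 0.2432]
ee_rot: [0.291, 0.957, 0.0, -0.0]
force: [-3.2, -4.3, 1.8]
grip_width: 0.0145
```

```bash
python3 -c "
from arc import *
arc((.65,.7,.75,.775,.8))"
```

```text
t 27.25 ang 0.589 rad 0.0752 Ft -5.35 Fr -0.29 z 0.2432 gw 0.0145
0.65 [0.0004 0.0046 0.0002] turn -3.1
0.7 [0.0008 0.0083 0.0002] turn -6.0
0.75 [0.0013 0.012  0.0002] turn -8.8
0.775 [0.0017 0.0139 0.0002] turn -10.3
0.8 [0.0021 0.0157 0.0002] turn -11.7
```

Request:
move_arm(commands=[[0.0002, 0.0023, 0, -1.5], [0.0004, 0.0046, 0, -3], [0.0004, 0.0046, 0, -3]])

```text
t: 27.55
tool_pos: [0.6385, -0.0858, 0.2432]
ee_rot: [0.267, 0.964, -0.0, -0.0]
force: [-3.3, -5.5, 2.9]
grip_width: 0.0144
```

Request:
move_arm(commands=[[0.0002, 0.0019, 0, -1.5], [0.0004, 0.0037, 0, -3], [0.0004, 0.0037, 0, -3]])

```text
t: 27.85
tool_pos: [0.6401, -0.0826, 0.2432]
ee_rot: [0.242, 0.97, -0.001, -0.0]
force: [-0.5, -3.7, 1.6]
grip_width: 0.0144
```

Request:
move_arm(commands=[[0.0002, 0.0019, 0, -1.5], [0.0004, 0.0037, 0, -3], [0.0004, 0.0037, 0, -3]])

```text
t: 28.15
tool_pos: [0.6418, -0.0789, 0.2432]
ee_rot: [0.216, 0.976, -0.0, 0.0]
force: [1.5, -2.0, 1.7]
grip_width: 0.0145
```

```bash
python3 -c "
from arc import *
arc((.775,.785,.8)); knob(6); arc()"
```

```text
t 28.15 ang 0.743 rad 0.0749 Ft -1.21 Fr 2.14 z 0.2432 gw 0.0145
0.775 [-0.      0.0024  0.0002] turn -1.3
0.785 [0.     0.0031 0.0002] turn -1.9
0.8 [0.0001 0.0042 0.0002] turn -2.7
knob [[0.6428, -0.0777, 0.0464], [0.6444, -0.078, 0.0506], [0.6466, -0.0776, 0.0491]]
ang [0.776 0.781 0.796]
t 28.75 ang 0.738 rad 0.0749 Ft -1.44 Fr 4.51 z 0.2432 gw 0.0146
```

Request:
move_arm(commands=[[-0.0002, 0.0015, 0, -1], [-0.0005, 0.003, 0, -2], [-0.0005, 0.0041, 0, -2.5], [-0.0005, 0.0041, 0, -2.5], [-0.0005, 0.0041, 0, -2.5], [-0.0005, 0.0041, 0, -2.5]])

```text
t: 29.35
tool_pos: [0.6434, -0.0759, 0.2432]
ee_rot: [0.195, 0.981, -0.001, -0.001]
force: [-3.0, -4.9, 2.7]
grip_width: 0.0146
```

```bash
python3 -c "
from arc import *
arc((.8,)); knob(6); arc()
import time
p=bot.capture('side'); im=p['frame'][150:270,200:350,::-1]; cv2.imwrite('pics/c9.png',cv2.resize(im,None,fx=5,fy=5,interpolation=cv2.INTER_CUBIC))
print([ (np.round(d['location'],3).tolist(),d['conf']) for d in bot.mark_of('reader',p)][:2])"
```

```text
t 29.35 ang 0.789 rad 0.0753 Ft -5.68 Fr -1.0 z 0.2432 gw 0.0146
0.8 [0.0003 0.0008 0.0002] turn -0.3
knob [[0.6481, -0.0786, 0.0492], [0.6476, -0.0732, 0.0564], [0.645, -0.0765, 0.0479], [0.6481, -0.0737, 0.0558], [0.6445, -0.0768, 0.0471], [0.6486, -0.0724, 0.0529]]
ang [0.792 0.853 0.801 0.849 0.795 0.867]
t 29.95 ang 0.788 rad 0.0753 Ft -5.31 Fr -1.47 z 0.2432 gw 0.0148
[([0.448, 0.183, 0.005], 0.69)]
```

View pics/c9.png

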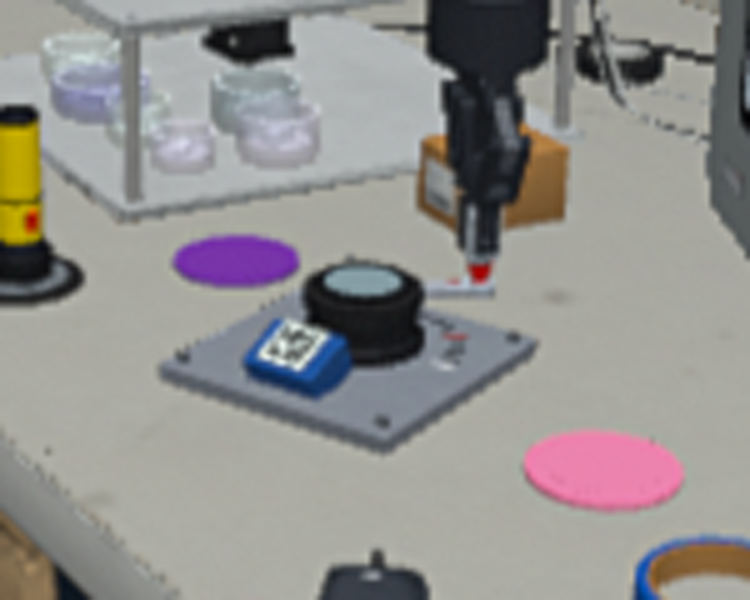

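The knob is held at crop px (480,270), lever at (460,288), and the reader stands on its pad. I'll check the red base mark numerically to confirm the click count.

```bash
python3 -c "
from arc import *
p=bot.capture('side'); x0=np.array([200,150])
for r in(.05,.06,.07):
  print(r,[(a,((proj(p,[*(C+r*np.array([np.cos(A0+a),np.sin(A0+a)])),.014])-x0)*5).round(0).tolist()) for a in(0,.2,.4,.6,.8,1.0)])
b=p['frame'].astype(int); m=(b[...,0]-b[...,1]>40)&(b[...,0]-b[...,2]>40); y,x=np.nonzero(m[205:235,275:310]); print('side red',[((i+275-200)*5,(j+205-150)*5) for i,j in zip(x,y)])
arc()"
```

```text
0.05 [(0, [423.0, 362.0]), (0.2, [430.0, 356.0]), (0.4, [434.0, 350.0]), (0.6, [434.0, 343.0]), (0.8, [432.0, 337.0]), (1.0, [426.0, 330.0])]
0.06 [(0, [437.0, 366.0]), (0.2, [445.0, 359.0]), (0.4, [449.0, 351.0]), (0.6, [450.0, 343.0]), (0.8, [447.0, 335.0]), (1.0, [440.0, 328.0])]
0.07 [(0, [451.0, 370.0]), (0.2, [460.0, 361.0]), (0.4, [465.0, 352.0]), (0.6, [466.0, 343.0]), (0.8, [462.0, 334.0]), (1.0, [454.0, 326.0])]
side red [(np.int64(470), np.int64(275)), (np.int64(475), np.int64(275)), (np.int64(480), np.int64(275)), (np.int64(485), np.int64(275)), (np.int64(475), np.int64(280)), (np.int64(480), np.int64(280)), (np.int64(455), np.int64(335))]
t 30.1 ang 0.789 rad 0.0753 Ft -5.59 Fr -0.93 z 0.2432 gw 0.0147
```

The red mark at crop (455,335) matches my projection of 0.80 rad at (447–462,335). The tool angle, force phase and knob image all agree, so I'm handing in.

```bash
python3 -c "
from arc import *
print(bot.job_done()); arc()"
```

```text
the job is handed in; nothing more can be done
None
the job is handed in; nothing more can be done
```

The reader scanned the tag and is back upright on its pad. The job was handed in at about 30 s with the robot still holding the knob at the fourth click.

- **Scan:** The tool only points down, so I tilted the reader in the jaws by pushing its foot against the jig's left base edge. I held it still for over 1.5 s. Measured there: window 65 mm from the tag, aim about 1 mm off the middle, 0.06 rad from square.
- **Return:** I straightened the reader against the barrel's side, set it on the black pad and let go. It stood upright in the last close look, and the final check put it about 1 mm from the pad's centre.
- **Lever:** I gripped the knob and moved it along its arc.
  - The tool angle read 0.789 rad and the push was 5.3–5.7 N. That fits the fourth click, since the force minimum came at about 0.74–0.75.
  - The side camera put the knob at 0.79–0.80 rad, and the red base mark lies where 0.80 should be.
- **Disagreements:** The top camera read the lever at 0.85–0.87 rad, but it also read a few hundredths high at rest, so I trusted the other checks. The position network reported a small reader tilt (0.06 rad) after release, within its 4 mm error.
- **Bystanders:** I made no contact with any by plan and saw none displaced in the pictures, but I did not measure their positions again at the end.

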